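Hold a sample mill's bayonet lid at its half-way pulse position

ROBOT

A 6-joint arm with a two-finger parallel gripper is mounted at the origin on the work surface. World frame = base frame: x ahead of the robot, y to its left, z up, the work surface at z = 0. Lengths are in m, angles in degrees, forces in N, time in s.
With the tool pointing down it reaches from about 0.375 to 0.9 m from the base axis. Payload 3.1 kg.
Tool frame: the origin (TCP) lies at the very end of the fingers, on their centre line; the grasp point (between the pads) lies 19 mm behind it; z points along the fingers, y is the direction in which the jaws open and shut (so a half turn about z gives the same grasp; the last joint's range is limited). The gripper opens to 87 mm and grips with 3 to 60 N. Pads are 19 mm wide; open, the fingers measure 117 mm over their backs; the gripper's body (75 mm by 190 mm) begins 51 mm behind the grasp point.
Start: joints at [-75.143, 30.224, 82.088, -0, 67.689, -10.227], TCP at [0.265, -0.566, 0.223] pointing down, gripper open.
Joint ranges: [-176.69, 176.69], [-43.24, 126.21], [12.49, 139.97], [-82, 262], [0, 151.66], [-163.58, 163.58]. Speed limits (degrees/s): [159.86, 159.86, 180, 180, 180, 180].

INTERFACE

Orientations are given as a 3x3 rotation matrix whose columns are the frame's x, y, z axes.
In Python, from rig import read_state, capture, hand_in gives the robot as it stands. The module is installed in compiled form; this text tells all that it offers.
- The arm moves only by the tool send_rows, never from a script. Its argument "moves" is one flat list of numbers, 7 for each row, row after row: the turn, a rotation vector about the world's x, y, z in degrees, then the shift along the world's x, y, z in cm, then the gripper's target within -1 to 1 (fully open at 1, half-way at 0, shut at -1). In form: [rx, ry, rz, tx, ty, tz, hand, rx, ry, rz, tx, ty, tz, hand, ...]. A call has 1 to 20 rows; each row shifts and turns the commanded pose from where the row before left it; what a row does not reach is not made up. A row lasts 1/10 s, in which the tool goes at most 50 mm and 8.59 degrees, less where a joint would pass 70% of its speed; a pose out of reach is approached as far as the arm can. A call with a gripper value outside its range is refused whole. The fingers move at their own pace and stop on an object; the grip force is fixed at half the most. Time passes only in rows, so rows that do not move let the fingers close. It gives the time, the measured TCP pose, the force and the opening at its end, in the units of the state.
- read_state(): the state, without advancing time (a new reading comes with each control period).
- capture(name): name is "scene" or "side" or "wrist"; returns a dict with "pixels" (420x560x3 uint8, red, green, blue), "vertical_fov" (degrees; the focal length in pixels is half the picture's height over the tangent of half this angle, whatever the lens; pixels are square), "cx", "cy" (the principal point, pixels), "rvec" (rotation vector, rad) and "tvec" (3), from world to camera coordinates, as OpenCV has them. Camera axes: x right, y down, z forward; pixel columns grow to the right and rows downward; lengths in m; the calibration is good to about 2 mm. A picture is of the moment at which its call begins. There is no depth.
- hand_in(): hands the job in, once; it reports no verdict.
The state is a dict: "time_s": time; "joint_positions": joint angles; "qvel": joint speeds; "tau": joint torques, N m; "position": TCP position; "tcp_rot": TCP orientation; "force": force on the tool from outside, world axes, zero at the start; "moment": the same for the moment, N m; "opening": opening from 0.0 (shut) to 1.0 (fully open).
Only numpy, scipy, OpenCV 4.12 (cv2) and the standard library are available. Lean on these libraries where they do the work, as an engineer would, in place of code of your own. Each camera call takes 0.05 s, during which the arm holds its last target.

TASK

Put the lid on the sample mill for a pulse run: lower it into the mill's mouth with its two lugs through the two notches, turn it clockwise to the half-way mark (the single line on the collar) without going on into the lock click, and keep holding it there against its return spring; you finish while still gripping the lid at that mark. Leave the jars, the beaker and the brush where they are.

Things in the scene. Friction and masses are not known exactly. Their poses are not given: they have to be found in the camera images.
- mill: Fixed sample mill: white housing 172 x 150 x 74 mm with a knob and switch panel on its front (own -x side), a round drum on it, and a steel collar of 122 mm outer diameter, its top face 150 mm above the bench. Origin on the bench under the mouth's vertical axis, z up. The lid's two entry notches lie on the mill's own +x and -x axis.
- mill_mouth (a point): Centre of the mouth (bore of 84 mm), level with the collar's top; axes as the mill's. The 5 mm thick collar lip has two notches, 20 to 24 mm wide, reaching out to 50 mm from the axis. Under the lip runs a groove 10 mm high; its ledge lies 15 mm below this point. A stop prevents turning the lid anticlockwise from the notches.
- half_mark (a point): The half-way (pulse) mark: a single dark line on the collar's top, 50 mm from the mouth's axis, 0.70 rad (40 degrees) clockwise, seen from above, from the notch on the mill's +x side; another lies opposite. Double lines at 1.40 rad (80 degrees) from each notch mark the lock. The grip bar points to the single lines at half-way.
- lid: Loose white plastic lid, about 0.25 kg, upright on the bench: a plug 80 mm in diameter, 30 mm high, its lowest 8 mm tapered to 68 mm. Two lugs on its own +x and -x axis reach 48 mm from the centre (14 mm wide, 10 to 18 mm above the underside), in line with the grip bar on top. Origin: centre of the underside, z up. A half turn makes no difference to the fit.
- lid_grip (a point): On the lid's axis, 52 mm above its underside, in the upright grip bar: 62 mm long along the lid's x, 16 mm wide, flat sides from 36 to 68 mm above the underside. With lugs over the notches (3 mm of room each side) the lid sinks until the lugs rest on the ledge, origin 25 mm below the collar's top; then it turns under the lip with 2 mm of play.
- interlock (a joint): Hidden sprung ring in the groove, rad, 0 at rest, growing clockwise. The lugs meet it 0.10 rad after entry and push it on: it reads the lid's turn less 0.10, so 0.60 at half-way. It pushes back with 0.05 Nm at first, 0.14 Nm at half-way, and returns a lid let go. From a turn of about 0.9 rad a ball catch resists; the lock clicks at a turn of 1.3 (reading 1.2).
- big_jar: Bystander: closed specimen jar with white lid, 72 mm in diameter, 100 mm high. Origin: centre of the underside.
- small_jar: Bystander: closed specimen jar with white lid, 42 mm in diameter, 66 mm high. Origin: centre of the underside.
- beaker: Bystander: empty glass beaker, 68 mm in diameter, 85 mm high. Origin: centre of the underside.
- brush: Bystander: small cleaning brush, 170 mm long, lying on the bench. Origin: middle of its underside, x along the brush.
Not all that is in view belongs to the job. What is shaped like the lid but green or purple is not meant.

How it is judged:
By the outcome, as a careful person would: the job done as asked, in the order asked, and still so for the second after the job is handed in, while the arm keeps its last pose, push and grip.
It also fails if it takes over 45 s, if anything falls off the work surface, if the arm or the gripper's body presses on something with over 40 N, if the wrist force passes 120 N, or if a joint passes its speed limit or range.

## Working session

There is one attempt and no reset: what is moved stays moved. The work goes in short steps, Python scripts to look and compute and a tool call to move; the robot and the scene stay as the last step left them, time stands still between calls to the robot, and variables do not carry over. Pictures are saved under pics/ and viewed, and the job is handed in when it is done.

Besides the shell and the picture viewer there is one more tool, called after "Request:" in YAML: its name, and indented under it one key for each argument. send_rows: Moves the arm, as the interface text tells. Its arguments: {"type":"object","properties":{"moves":{"type":"array","items":{"type":"number"}}},"required":["moves"]}

```bash
mkdir -p pics; ls; cat > h.py <<'E'
import numpy as np,cv2,pickle
from rig import read_state,capture,hand_in
def shot(n,f):
    c=capture(n); cv2.imwrite(f'pics/{f}.png',c['pixels'][:,:,::-1]); pickle.dump(c,open(f'pics/{f}.pkl','wb')); return c
def load(f): return pickle.load(open(f'pics/{f}.pkl','rb'))
def cam(c):
    R=cv2.Rodrigues(np.array(c['rvec'],float))[0]; t=np.array(c['tvec'],float).ravel()
    h=c['pixels'].shape[0]; f=h/2/np.tan(np.radians(c['vertical_fov'])/2); return R,t,f
def onz(c,u,v,z):
    R,t,f=cam(c); d=R.T@np.array([(u-c['cx'])/f,(v-c['cy'])/f,1]); o=-R.T@t
    return o+d*(z-o[2])/d[2]
def proj(c,P):
    R,t,f=cam(c); q=(R@np.atleast_2d(P).T).T+t
    return np.c_[q[:,0]/q[:,2]*f+c['cx'],q[:,1]/q[:,2]*f+c['cy']]
def crop(f,x0,y0,x1,y1,s,o):
    im=cv2.imread(f'pics/{f}.png')[y0:y1,x0:x1]; cv2.imwrite(f'pics/{o}.png',cv2.resize(im,None,fx=s,fy=s,interpolation=cv2.INTER_CUBIC))
E
python3 - <<'E'
from h import *
for n in ['scene','side','wrist']:
    c=shot(n,n+'0'); R,t,f=cam(c); print(n,f,-R.T@t,R[2])
print(read_state())
E
```

```text
pics
scene 408.4104659578165 [ 0.80769884 -0.45655036  0.70039435] [-0.29962885  0.52207856 -0.79853399]
side 524.2450260977506 [ 0.43074128 -0.90716311  0.73299575] [ 0.1252109   0.80253466 -0.5833184 ]
wrist 370.90005144947355 [ 0.33267269 -0.53302243  0.38424711] [-0.24905453 -0.1140493  -0.9617508 ]
{'time_s': 0.15, 'joint_positions': array([-7.51426410e+01,  3.02697842e+01,  8.21400576e+01,  1.68605193e-03,
        6.76906311e+01, -1.02282534e+01]), 'qvel': array([-0.02427713, -0.21771411, -0.2037561 ,  0.06745111, -0.03806919,
       -0.04077338]), 'tau': array([ 4.34572894e-04, -4.40429342e+01, -1.76842868e+01,  6.32405165e-02,
        5.52321947e-02, -1.10786543e-04]), 'position': array([ 0.26485787, -0.56547178,  0.22176073]), 'tcp_rot': array([[ 9.05680110e-01,  4.23961507e-01, -4.23327637e-04],
       [ 4.23961584e-01, -9.05678574e-01,  1.70193469e-03],
       [ 3.38156027e-04, -1.72088305e-03, -9.99998462e-01]]), 'force': array([-0.75535947,  0.23506392,  0.73045271]), 'moment': array([ 0.05416635, -0.02406164,  0.00887117]), 'opening': 0.9996611395150877}
```

View pics/scene0.png

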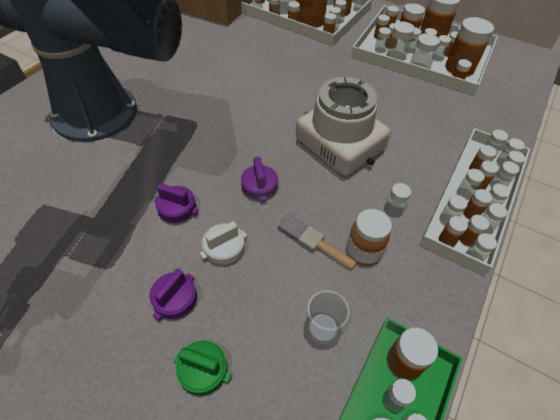

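View pics/side0.png

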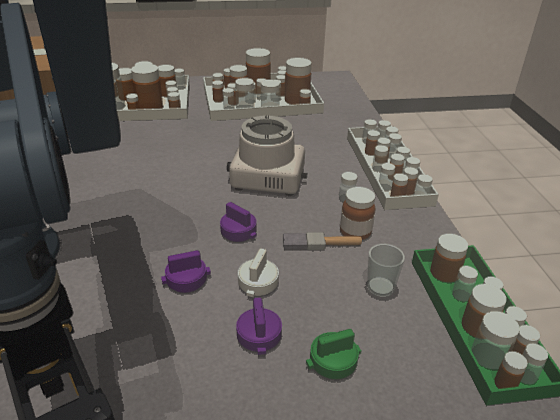

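View pics/wrist0.png

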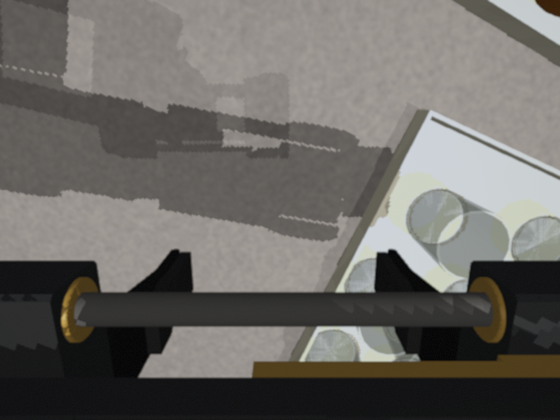

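Lid-shaped things in the scene picture are white (223,243), purple (260,180), (175,203) and (173,295), and green (202,366). The side picture shows the white one at (258,275). White is the one described, so I'll check it in close crops together with the mill.

```bash
python3 - <<'E'
from h import *
crop('scene0',183,200,263,280,7,'lidA'); crop('side0',218,235,298,305,7,'lidB')
crop('scene0',285,65,400,175,6,'millA'); crop('side0',220,105,315,200,6,'millB')
E
```

```text
(no output)
```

View pics/lidA.png

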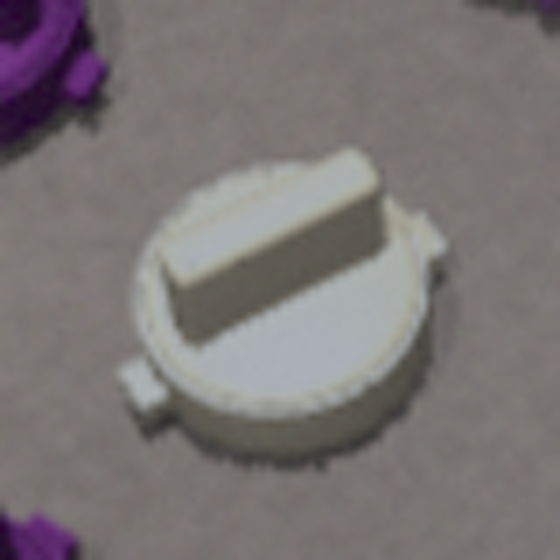

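View pics/lidB.png

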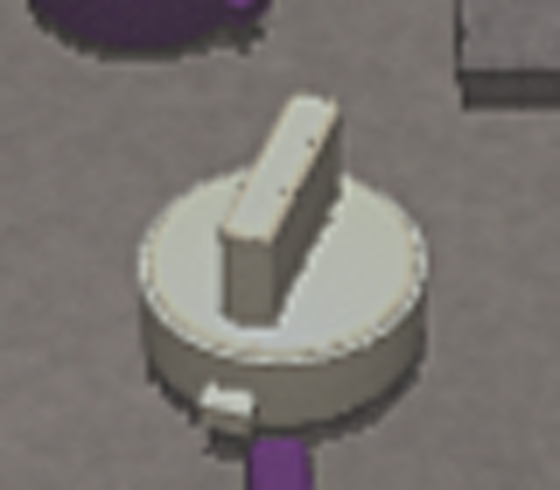

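View pics/millA.png

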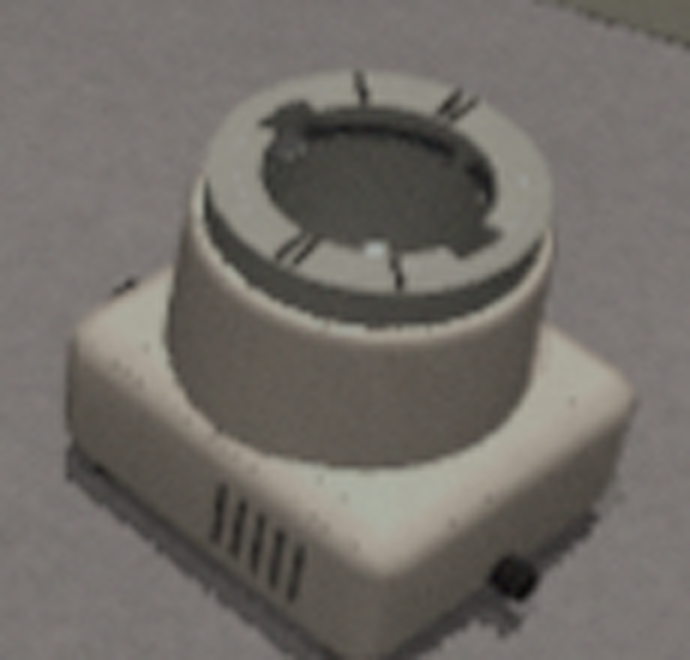

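View pics/millB.png

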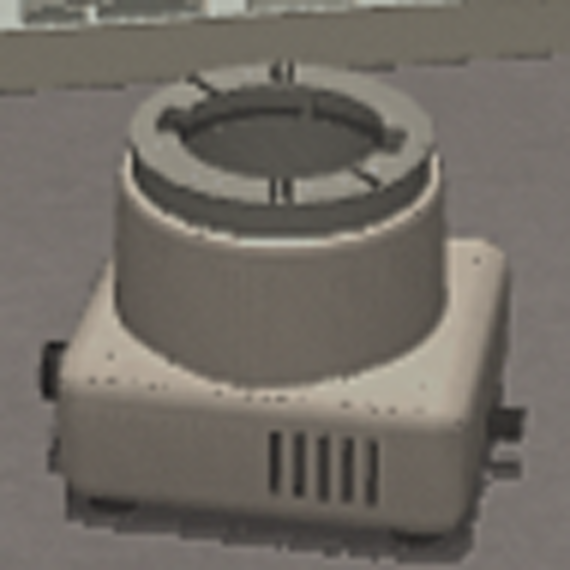

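```bash
python3 - <<'E'
from h import *
A=load('scene0');B=load('side0')
def pa(c,pts,x0,y0,s,z): return np.array([onz(c,x0+(u+.5)/s-.5,y0+(v+.5)/s-.5,z) for u,v in pts])
for n,c,x0,y0,pts in [('A',A,183,200,[(163,240),(183,285),(380,187),(345,150)]),('B',B,218,235,[(220,235),(272,241),(340,104),(298,97)])]:
    p=pa(c,pts,x0,y0,7,.068); e1=(p[0]+p[1])/2;e2=(p[2]+p[3])/2;d=e2-e1
    print('lid',n,p.mean(0),np.linalg.norm(d),np.linalg.norm(p[0]-p[1]),np.degrees(np.arctan2(d[1],d[0])))
for n,c,x0,y0,pts in [('A',A,285,65,[(362,88),(398,270),(458,105),(297,250),(285,115),(482,242)]),('B',B,220,105,[(203,83),(370,178),(283,71),(281,190),(170,122),(400,138)])]:
    p=pa(c,pts,x0,y0,6,.15); 
    for i in (0,2,4):
        d=p[i+1]-p[i]; print('mill',n,(p[i]+p[i+1])/2,np.linalg.norm(d),np.degrees(np.arctan2(d[1],d[0])))
# knob/front panel
E
```

```text
lid A [ 0.51646619 -0.15347654  0.068     ] 0.05584413587719618 0.015147154432274441 63.56547541753744
lid B [ 0.51123312 -0.15402752  0.068     ] 0.059815268621616575 0.014108375176049107 64.20694641772833
mill A [0.57958508 0.22769194 0.15      ] 0.10033881444981181 -57.505189302229546
mill A [0.57962073 0.22798976 0.15      ] 0.10453058921063393 -97.56913195935897
mill A [0.58041385 0.22744145 0.15      ] 0.09279040341582855 -16.47721888553047
mill B [0.57640644 0.23238474 0.15      ] 0.10678405416110248 -57.91863752308772
mill B [0.5755585  0.23316277 0.15      ] 0.10514272051843189 -97.54402775431018
mill B [0.57644742 0.23176067 0.15      ] 0.09385247617361675 -14.807480610247119
```

Request:
send_rows:
  moves: [0,0,2.59,1.66,2.74,0,1,0,0,2.59,1.66,2.74,0,1,0,0,2.59,1.66,2.74,0,1,0,0,2.59,1.66,2.74,0,1,0,0,2.59,1.66,2.74,0,1,0,0,2.59,1.66,2.74,0,1,0,0,2.59,1.66,2.74,0,1,0,0,2.59,1.66,2.74,0,1,0,0,2.59,1.66,2.74,0,1,0,0,2.59,1.66,2.74,0,1,0,0,2.59,1.66,2.74,0,0.4,0,0,2.59,1.66,2.74,0,0.4,0,0,2.59,1.66,2.74,0,0.4,0,0,2.59,1.66,2.74,0,0.4,0,0,2.59,1.66,2.74,0,0.4,0,0,0,0,0,0,0.4,0,0,0,0,0,0,0.4]

```text
time_s: 1.85
position: [0.5139, -0.1545, 0.2223]
tcp_rot: [[0.438, 0.899, -0.001], [0.899, -0.438, -0.0], [-0.001, -0.001, -1.0]]
force: [0.5, -0.7, -0.4]
opening: 0.7
```

```bash
python3 - <<'E'
from h import *
c=shot('wrist','w1'); s=read_state(); print(s['position'],s['tcp_rot'],s['joint_positions'],s['opening'])
E
```

```text
[ 0.51364015 -0.15517352  0.22234079] [[ 4.39204935e-01  8.98386583e-01 -7.56720832e-04]
 [ 8.98386739e-01 -4.39205206e-01 -2.31248106e-04]
 [-5.40105924e-04 -5.78262652e-04 -9.99999687e-01]] [-2.87299815e+01  2.34543798e+01  9.47771565e+01 -3.68310403e-02
  6.18001193e+01 -2.65939116e+00] 0.7060073797690494
```

View pics/w1.png

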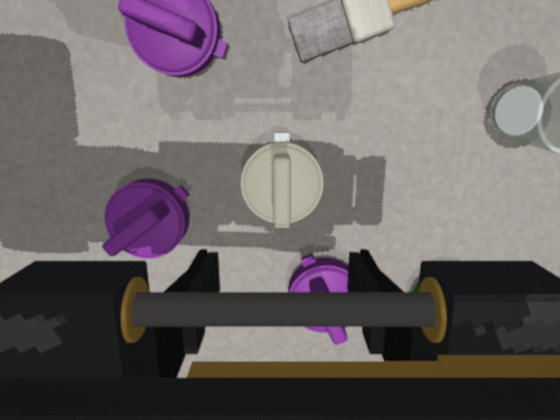

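The wrist view shows the white lid at (282,182), with its bar upright in the picture as expected. The purple lids stand well clear of the fingers.

```bash
python3 - <<'E'
from h import *
crop('w1',232,120,332,235,5,'w1c')
E
```

```text
(no output)
```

View pics/w1c.png

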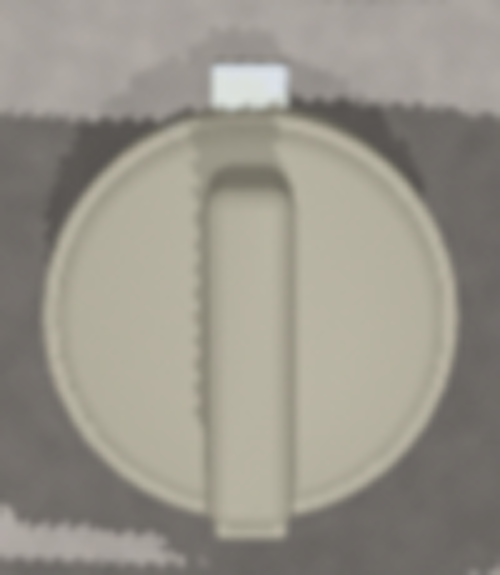

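```bash
python3 - <<'E'
from h import *
c=load('w1'); q=lambda u,v,z:onz(c,232+(u+.5)/5-.5,120+(v+.5)/5-.5,z)
R,t,f=cam(c); print('cam',-R.T@t)
cen=q(250.5,311,.030); print(cen, np.linalg.norm(q(43,311,.03)-q(458,311,.03)), np.linalg.norm(q(250,105,.03)-q(250,517,.03)))
a=q(252,190,.068);b=q(252,538,.068);print(a,b,(a+b)/2,np.linalg.norm(a-b),np.degrees(np.arctan2(*(a-b)[1::-1])))
a=q(252,165,.068);print((a+b)/2,np.linalg.norm(a-b))
l=q(250,85,.018); d=l-cen;print('lug',np.linalg.norm(d[:2]),np.degrees(np.arctan2(d[1],d[0])))
# side edges of bar
for P in [(0.031,0),( -0.031,0)]:
  th=np.radians(63.9);print((proj(c,[[.514+P[0]*np.cos(th),-.154+P[0]*np.sin(th),.068]])-[232,120])*5)
E
```

```text
cam [ 0.5464949  -0.08592001  0.3848177 ]
[ 0.51399227 -0.14918789  0.03      ] 0.08071692625675424 0.08154002444919935
[ 0.52692655 -0.12368089  0.068     ] [ 0.49947275 -0.17980045  0.068     ] [ 0.51319965 -0.15174067  0.068     ] 0.06247492254947585 63.93202852433604
[ 0.51413155 -0.14983573  0.068     ] 0.06671625892537898
lug 0.042270189356554015 64.11425816806711
[[260.12097682 199.237958  ]]
[[259.41186728 543.60872832]]
```

Request:
send_rows:
  moves: [0,0,0,-0.04,0.33,-3,0.4,0,0,0,0,0,-3,0.4,0,0,0,0,0,-3,0.4,0,0,0,0,0,-3,0.4,0,0,0,0,0,-2,0.4,0,0,0,0,0,0,0.4,0,0,0,0,0,0,0.4]

```text
time_s: 2.6
position: [0.5133, -0.1527, 0.0826]
tcp_rot: [[0.441, 0.898, -0.0], [0.898, -0.441, 0.0], [-0.0, -0.0, -1.0]]
force: [-0.5, -0.8, -0.2]
opening: 0.7
```

```bash
python3 - <<'E'
from h import *
c=shot('wrist','w2'); s=read_state(); print(s['position'],s['opening']); shot('side','s2');shot('scene','c2')
crop('s2',190,200,330,320,5,'s2c')
E
```

```text
[ 0.51399    -0.15283786  0.08333536] 0.7021658972279281
```

View pics/w2.png

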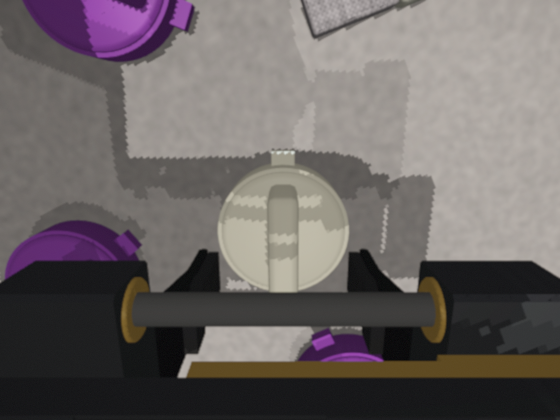

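View pics/s2c.png

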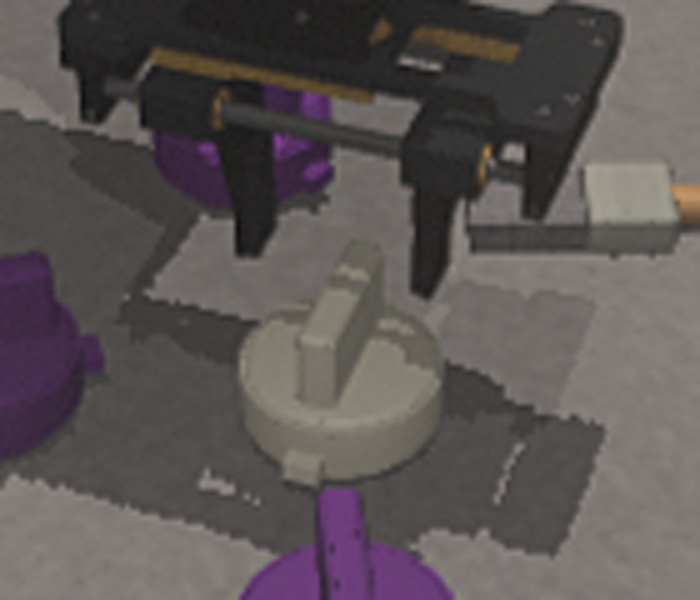

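```bash
python3 - <<'E'
from h import *
s=read_state()['position']
for f,x0,y0 in [('s2',190,200),('c2',165,180)]:
    c=load(f); p=proj(c,[s]); print(f,p,(p-[x0,y0])*5+2)
c=load('w2');print(proj(c,[s]))
a=onz(c,284,163,.03);l=onz(c,218,229,.03);r=onz(c,350,229,.03);w=np.linalg.norm(l-r);print(a,(l+r)/2,w, a[:2]-.04*np.array([.44,.898]))
crop('c2',165,180,285,280,6,'c2c')
E
```

```text
s2 [[259.59121271 251.57569618]] [[349.95606355 259.87848089]]
c2 [[219.51807532 224.62122141]] [[274.5903766  225.10610704]]
[[286.84743854 271.12474584]]
[ 0.53242762 -0.11319536  0.03      ] [ 0.51459087 -0.14949347  0.03      ] 0.08070086908629615 [ 0.51482762 -0.14911536]
```

View pics/c2c.png

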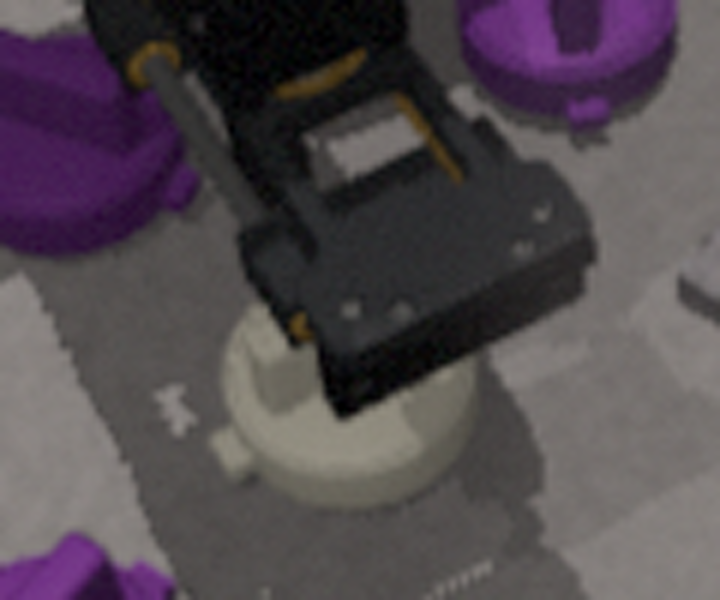

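Request:
send_rows:
  moves: [0,0,0,0.05,0.1,-2,0.4,0,0,0,0,0,-1.5,0.4,0,0,0,0,0,-1.3,0.4,0,0,0,0,0,0,0.4,0,0,0,0,0,0,-1,0,0,0,0,0,0,-1,0,0,0,0,0,0,-1,0,0,0,0,0,0,-1,0,0,0,0,0,0,-1,0,0,0,0,0,0,-1,0,0,0,0,0,0,-1,0,0,0,0,0,0,-1]

```text
time_s: 3.95
position: [0.514, -0.1507, 0.0346]
tcp_rot: [[0.439, 0.898, -0.0], [0.898, -0.439, 0.0], [0.0, -0.0, -1.0]]
force: [0.5, 0.1, 1.4]
opening: 0.186
```

```bash
python3 - <<'E'
from h import *
c=shot('wrist','w3'); s=read_state(); print(s['position'],s['opening'],s['force'],s['moment'],s['tcp_rot'][:,0])
crop('w3',180,180,390,320,3.5,'w3c')
E
```

```text
[ 0.51403873 -0.15069123  0.03461829] 0.1793442866293505 [-0.57404568 -0.57257559  0.81033723] [-0.00375323 -0.02548527 -0.01008179] [4.39434224e-01 8.98274770e-01 9.57528269e-06]
```

View pics/w3c.png

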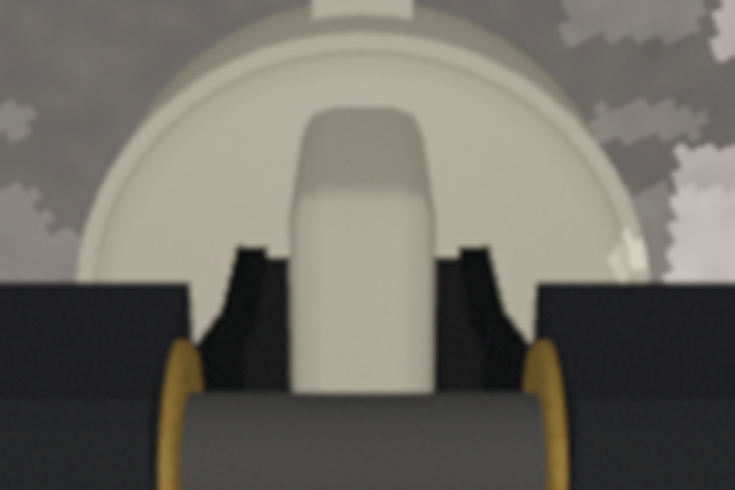

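```bash
python3 - <<'E'
from h import *
c=load('w3');s=read_state(); p=s['position']; x=s['tcp_rot'][:,0];y=s['tcp_rot'][:,1]
def rel(u,v,z):
    q=onz(c,180+(u+.5)/3.5-.5,180+(v+.5)/3.5-.5,z)-p; return q@x,q@y
print('barend',rel(362,190,.066),'foot',rel(362,107,.036),'rim',rel(362,33,.03),'padfront tip',rel(253,250,.0346),rel(475,250,.0346),'rimL/R',rel(78,283,.03),rel(648,283,.03))
E
```

```text
barend (np.float64(0.029798374596257175), np.float64(-0.0008557842836217835)) foot (np.float64(0.030590974499860618), np.float64(-0.0008483475442163434)) rim (np.float64(0.039022248452799134), np.float64(-0.0008401172568892846)) padfront tip (np.float64(0.010266234340622906), np.float64(-0.015501067210822981)) (np.float64(0.010239101428051966), np.float64(0.014310297865220388)) rimL/R (np.float64(0.003510475598528553), np.float64(-0.04037624256122644)) (np.float64(0.0034371841432913955), np.float64(0.03892528907704534))
```

Grip is firm (opening 0.18, about 16 mm). The bar end shows that the lid is centred in the grip to about 1 mm. Next I lift, turn anticlockwise towards the notch line, and look at the mouth with the wrist camera.

Request:
send_rows:
  moves: [0,0,0,0,0,1,-1,0,0,0,0,0,2.5,-1,0,0,0,0,0,4,-1,0,0,0,0,0,4,-1,0,0,0,0,0,4,-1,0,0,0,0,0,4,-1,0,0,0,0,0,4,-1,0,0,0,0,0,2,-1,0,0,0,0,0,1,-1,0,0,0,0,0,0,-1]

```text
time_s: 5.0
position: [0.5142, -0.1507, 0.3006]
tcp_rot: [[0.439, 0.898, 0.002], [0.898, -0.439, -0.001], [-0.0, 0.002, -1.0]]
force: [0.4, -0.7, -3.0]
opening: 0.183
```

Request:
send_rows:
  moves: [0,0,3.6,0.4,1.0,0,-1,0,0,5,1,2.1,0,-1,0,0,6,1.0,2.2,0,-1,0,0,6,1.0,2.2,0,-1,0,0,6,1.0,2.2,0,-1,0,0,6,1.0,2.2,0,-1,0,0,6,1.0,2.2,0,-1,0,0,6,1.0,2.2,0,-1,0,0,6,1.0,2.2,0,-1,0,0,6,1.0,2.2,0,-1,0,0,6,1.0,2.2,0,-1,0,0,6,1.0,2.2,0,-1,0,0,6,1.0,2.2,0,-1,0,0,6,1.0,2.2,0,-1,0,0,6,1.0,2.2,0,-1,0,0,6,1.0,2.2,0,-1,0,0,4,1.0,1.2,0,-1,0,0,2,0,0,0,-1,0,0,0,0,0,0,-1,0,0,0,0,0,0,-1]

```text
time_s: 7.0
position: [0.677, 0.2, 0.297]
tcp_rot: [[-0.954, 0.301, -0.005], [0.301, 0.954, -0.001], [0.004, -0.002, -1.0]]
force: [0.9, -0.2, -3.5]
opening: 0.186
```

```bash
python3 - <<'E'
from h import *
c=shot('wrist','w4'); s=read_state(); print(s['time_s'],s['position'],s['opening'],s['force'],s['moment'],s['tcp_rot'],s['joint_positions'])
E
```

```text
7.05 [0.67724199 0.19988107 0.29771876] 0.1801615075373407 [ 0.00537693 -0.2277041  -2.7307987 ] [ 0.07545907 -0.185709   -0.01424913] [[-9.53607630e-01  3.01033070e-01 -3.40264413e-03]
 [ 3.01036599e-01  9.53612419e-01 -5.65379671e-04]
 [ 3.07460572e-03 -1.56347078e-03 -9.99994051e-01]] [ 7.40228909e+00  3.34221456e+01  6.37002924e+01 -7.05804142e-03
  8.30750683e+01 -6.50770258e+01]
```

View pics/w4.png

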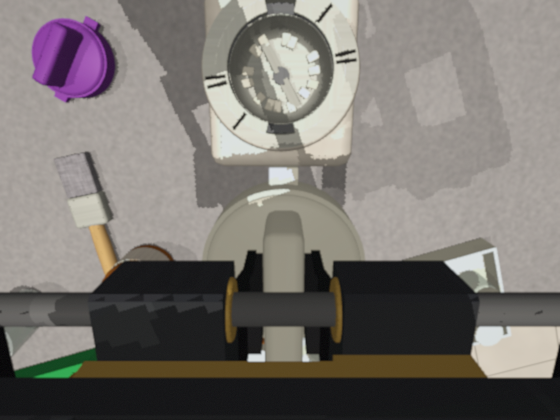

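```bash
python3 - <<'E'
from h import *
crop('w4',195,0,365,155,4.5,'w4c')
E
```

```text
(no output)
```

View pics/w4c.png

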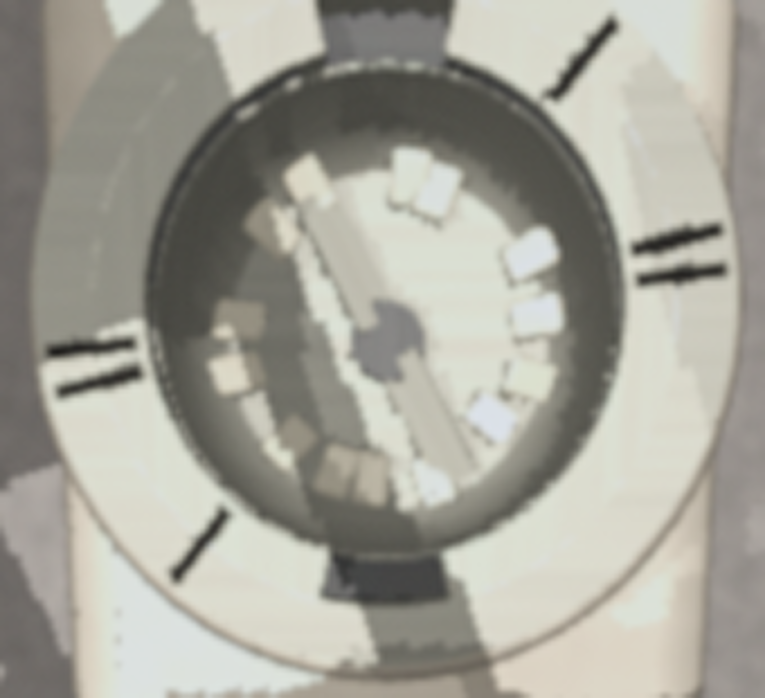

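```bash
cat >> h.py <<'E'
def relf(c,s,x0,y0,k):
    p=s['position']; T=s['tcp_rot']
    def f(u,v,z):
        q=onz(c,x0+(u+.5)/k-.5,y0+(v+.5)/k-.5,z); d=q-p; return np.array([d@T[:,0],d@T[:,1],*q[:2]])
    return f
E
python3 - <<'E'
from h import *
c=load('w4');s=read_state(); r=relf(c,s,195,0,4.5)
z=.15
S1=(r(547,98,z)+r(616,20,z))/2;S2=(r(225,512,z)+r(177,578,z))/2
D1=r(680,256,z);D2=r(95,365,z)
for a,b in((S1,S2),(D1,D2)):
    d=b[2:]-a[2:];print('ctr',(a+b)/2,np.linalg.norm(d),np.degrees(np.arctan2(d[1],d[0])))
print('ring L R',(r(30,310,z)+r(740,310,z))/2,r(740,310,z)[1]-r(30,310,z)[1],'bottom+61',r(385,677,z)[0]+.061)
n1=r(385,601,z);print('notch',n1, 'w',r(447,595,z)[1]-r(322,595,z)[1])
n2=r(383,5,z);d=n2-n1;print(np.degrees(np.arctan2(d[3],d[2])))
# lid in hand: bar end top z = tcp+.0335
w=relf(c,s,0,0,1);zz=s['position'][2]
print('lug/ rim', w(283,187,zz-.0046), w(205,255,zz-.0046),w(363,255,zz-.0046))
print('bar foot',w(284,212,zz+.0))
E
```

```text
ctr [ 0.10407324 -0.00177919  0.57695762  0.22943056] 0.10320919948205079 -57.51919832874445
ctr [ 0.10411757 -0.00160464  0.57696789  0.22961037] 0.10334718749648486 -97.66467068732375
ring L R [ 0.10427452 -0.00161921  0.57681383  0.22964371] 0.12350689895172255 bottom+61 0.10191169117822732
notch [ 0.05464381 -0.00175151  0.62410275  0.21457697] w 0.022734330478574483
162.5094911870558
lug/ rim [4.04591499e-02 5.52118506e-04 6.38809965e-01 2.12584590e-01] [ 0.00695189 -0.03717787  0.65940492  0.16651792] [0.00693151 0.03917525 0.68240957 0.23932314]
bar foot [0.0298593  0.0009976  0.64906793 0.20982109]
```

Request:
send_rows:
  moves: [0,0,0,-0.5,0.2,0,-1,0,0,0,-1.5,0.46,0,-1,0,0,0,-2,0.58,0,-1,0,0,0,-2,0.58,0,-1,0,0,0,-2,0.58,-1,-1,0,0,0,-1.5,0.44,-2,-1,0,0,0,-0.5,0.15,-2,-1,0,0,0,0,0,-2,-1,0,0,0,0,0,-1.5,-1,0,0,0,0,0,-0.5,-1,0,0,0,0,0,0,-1,0,0,0,0,0,0,-1]

```text
time_s: 8.25
position: [0.5787, 0.2302, 0.2105]
tcp_rot: [[-0.954, 0.3, 0.002], [0.3, 0.954, 0.0], [-0.001, 0.001, -1.0]]
force: [0.4, -0.4, -2.6]
opening: 0.182
```

```bash
python3 - <<'E'
from h import *
s=read_state(); print(s['time_s'],s['position'],s['force'],s['moment'],s['tcp_rot'])
shot('scene','c5');shot('side','s5');shot('wrist','w5')
crop('c5',275,40,415,160,5,'c5c');crop('s5',205,60,335,190,4.5,'s5c')
E
```

```text
8.25 [0.57865575 0.2302337  0.21051047] [ 0.39542602 -0.37112932 -2.56259925] [ 0.01801811 -0.1183247   0.04848231] [[-9.53804161e-01  3.00424334e-01  1.68604487e-03]
 [ 3.00425384e-01  9.53805235e-01  4.02629111e-04]
 [-1.48719884e-03  8.90560000e-04 -9.99998498e-01]]
```

View pics/c5c.png

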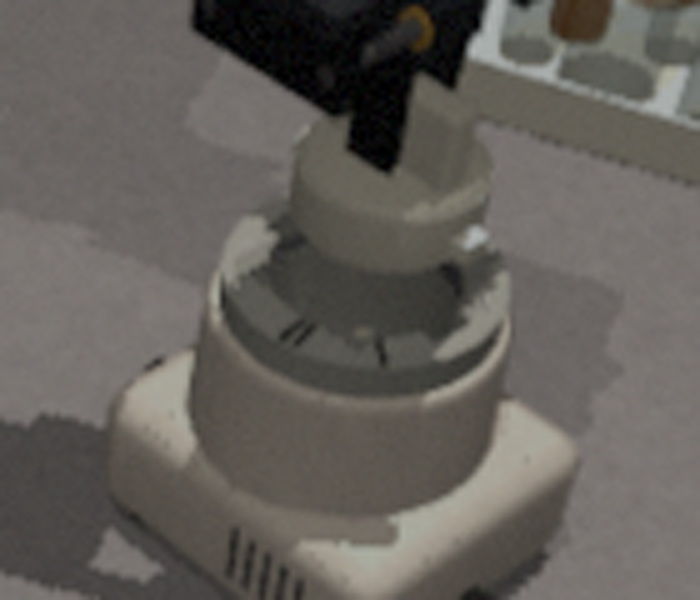

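View pics/s5c.png

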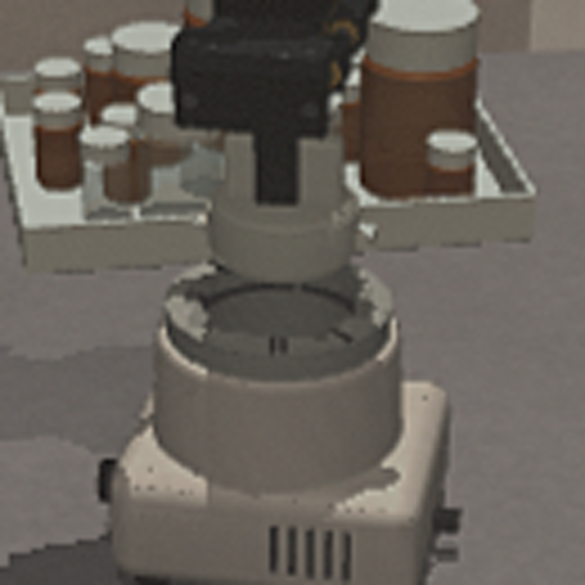

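View pics/w5.png

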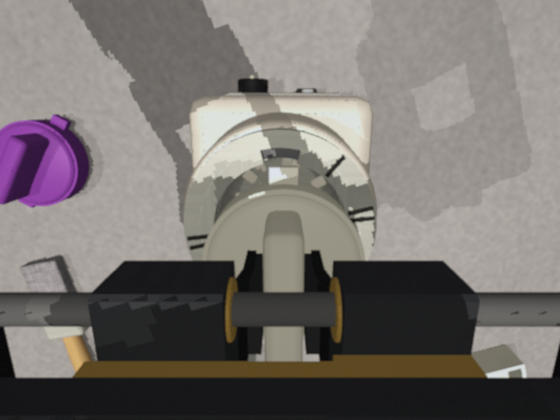

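```bash
python3 - <<'E'
from h import *
crop('w5',175,100,385,260,3.6,'w5c')
s=read_state();print(s['position'],s['qvel'])
E
```

```text
[0.57879017 0.23028974 0.21070528] [ 0.01610745  0.09941408  0.20970445  0.05414852 -0.04432386 -0.0702933 ]
```

View pics/w5c.png

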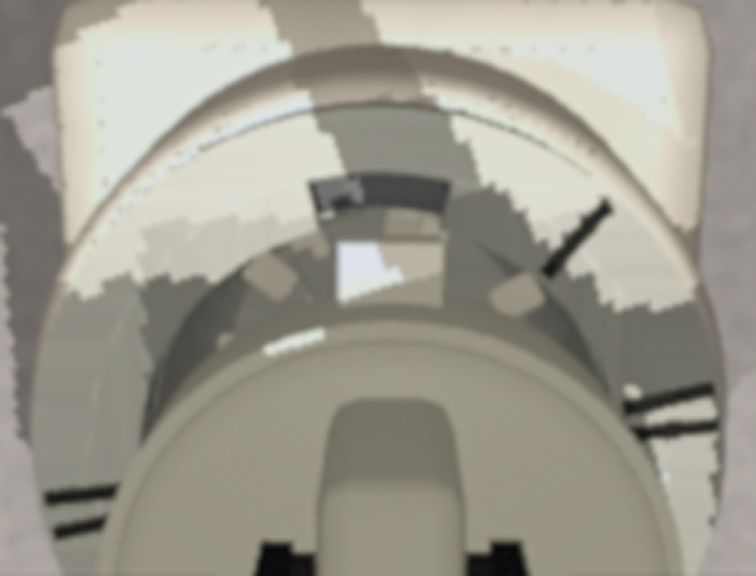

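```bash
python3 - <<'E'
from h import *
c=load('w5');s=read_state(); r=relf(c,s,175,100,3.6); zt=s['position'][2]
b=zt-.0346
print('lug far end top',r(390,240,b+.018),r(336,241,b+.018)[1],r(444,241,b+.018)[1],'lid rim',r(390,320,b+.03))
print('notch',r(380,177,.15),r(311,182,.15)[1],r(450,182,.15)[1])
print('ring top',r(380,103,.15)); L=r(33,400,.15);R=r(722,400,.15);print(L,R,(L+R)/2)
D=(r(45,498,.15)+r(57,532,.15))/2
D2=(r(712,389,.15)+r(715,425,.15))/2;print('D outer mid',D,D2,(D+D2)/2)
print(r(390,480,b+.068), r(318,520,b+.068)[1],r(465,520,b+.068)[1])
print((r(262,545,zt)+r(520,545,zt))/2)
E
```

```text
lug far end top [0.04767558 0.00053608 0.53351241 0.24512437] -0.006745995787761092 0.007819217432138629 lid rim [3.92970680e-02 5.21803502e-04 5.41473290e-01 2.42589224e-01]
notch [ 0.05115436 -0.00109635  0.52980226  0.24463298] -0.01255307843299727 0.010524045441088897
ring top [ 0.0631495  -0.00105979  0.51837158  0.24826959]
[ 0.01276616 -0.06150895  0.54827923  0.17548143] [0.01259458 0.05828442 0.5844129  0.28969551] [ 0.01268037 -0.00161226  0.56634607  0.23258847]
D outer mid [-0.00856784 -0.05990549  0.5691103   0.17060504] [0.01131502 0.05689103 0.58521503 0.28798221] [ 0.00137359 -0.00150723  0.57716266  0.22929362]
[3.09511409e-02 4.94152125e-04 5.49341139e-01 2.40038628e-01] -0.006942528898235016 0.00823412336373891
[0.0102462  0.00062601 0.56920472 0.23396344]
```

Request:
send_rows:
  moves: [0,0,0,-0.23,-0.13,-0.5,-1,0,0,0,0,0,-1,-1,0,0,0,0,0,-0.8,-1,0,0,0,0,0,-0.5,-1,0,0,0,0,0,-0.3,-1,0,0,0,0,0,0,-1,0,0,0,0,0,0,-1]

```text
time_s: 9.1
position: [0.576, 0.229, 0.1786]
tcp_rot: [[-0.954, 0.3, 0.0], [0.3, 0.954, 0.0], [-0.0, 0.0, -1.0]]
force: [0.3, 0.1, -3.3]
opening: 0.179
```

```bash
python3 - <<'E'
from h import *
c=shot('wrist','w6');s=read_state(); print(s['time_s'],s['position'],s['force'],s['moment'],s['tcp_rot'][:,0])
crop('w6',175,100,385,260,3.6,'w6c')
E
```

```text
9.15 [0.5760899  0.22894907 0.17876822] [ 0.68713228 -0.09853898 -3.2361476 ] [ 0.09316418 -0.11683986 -0.03569101] [-9.53906110e-01  3.00104718e-01 -5.39678084e-04]
```

View pics/w6c.png

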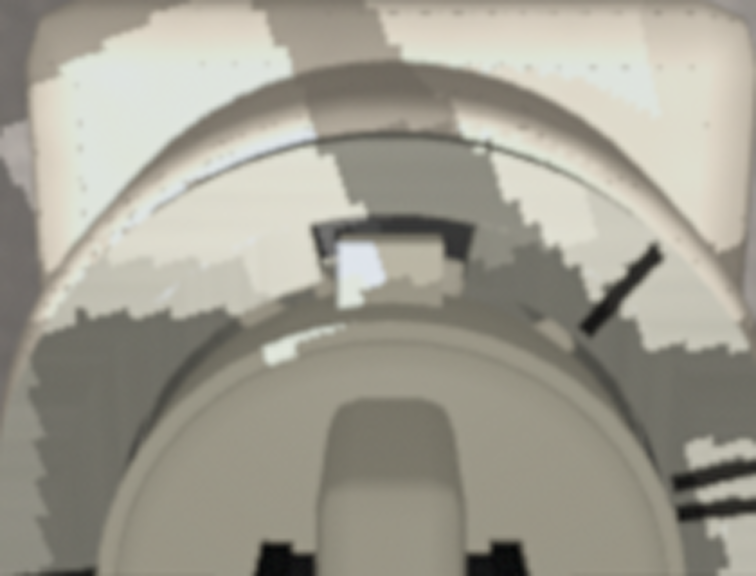

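The lug is centred in the notch (crop: lug 336–444, notch 312–473). I'll lower it slowly.

Request:
send_rows:
  moves: [0,0,0,0,0,-0.3,-1,0,0,0,0,0,-0.3,-1,0,0,0,0,0,-0.3,-1,0,0,0,0,0,-0.2,-1,0,0,0,0,0,0,-1]

```text
time_s: 9.65
position: [0.5755, 0.2288, 0.1671]
tcp_rot: [[-0.954, 0.3, -0.001], [0.3, 0.954, -0.0], [0.001, -0.0, -1.0]]
force: [0.0, 0.6, -2.6]
opening: 0.182
```

Request:
send_rows:
  moves: [0,0,0,0.06,0.02,-0.2,-1,0,0,0,0,0,-0.2,-1,0,0,0,0,0,-0.2,-1,0,0,0,0,0,-0.1,-1,0,0,0,0,0,0,-1,0,0,0,0,0,0,-1]

```text
time_s: 10.25
position: [0.5764, 0.2291, 0.1605]
tcp_rot: [[-0.954, 0.3, -0.0], [0.3, 0.954, 0.0], [0.0, 0.0, -1.0]]
force: [-0.5, -0.1, -3.9]
opening: 0.181
```

```bash
python3 - <<'E'
from h import *
c=shot('wrist','w7');s=read_state(); print(s['time_s'],s['position'],s['force'],s['moment'],s['tcp_rot'][:,0])
crop('w7',175,100,385,260,3.6,'w7c')
E
```

```text
10.3 [0.57647067 0.22906922 0.16061908] [-0.54289388  1.0118255  -3.09377085] [ 0.11843856 -0.14392366 -0.0031495 ] [-9.53878573e-01  3.00192683e-01 -1.46389127e-04]
```

View pics/w7c.png

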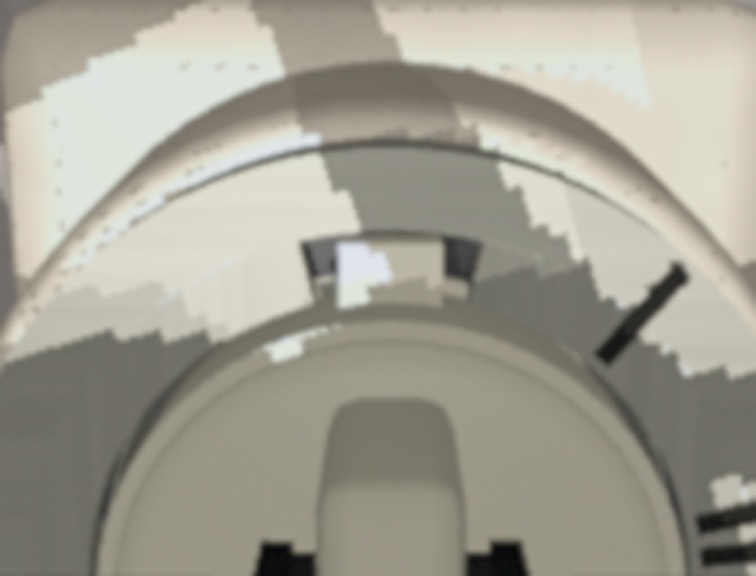

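Request:
send_rows:
  moves: [0,0,0,0,0,-0.1,-1,0,0,0,0,0,0,-1,0,0,0,0,0,0,-1]

```text
time_s: 10.6
position: [0.5765, 0.2291, 0.1596]
tcp_rot: [[-0.954, 0.3, 0.0], [0.3, 0.954, 0.0], [-0.0, 0.0, -1.0]]
force: [0.0, 1.1, -3.9]
opening: 0.179
```

Request:
send_rows:
  moves: [0,0,0,0,0,-0.06,-1,0,0,0,0,0,0,-1]

```text
time_s: 10.8
position: [0.5766, 0.2291, 0.1596]
tcp_rot: [[-0.954, 0.3, 0.001], [0.3, 0.954, 0.0], [-0.001, 0.0, -1.0]]
force: [-1.3, -0.1, 1.4]
opening: 0.182
```

Request:
send_rows:
  moves: [0,0,0,0,0,-0.06,-1,0,0,0,0,0,0,-1]

```text
time_s: 11.0
position: [0.5766, 0.2291, 0.1596]
tcp_rot: [[-0.954, 0.3, 0.001], [0.3, 0.954, 0.0], [-0.001, 0.0, -1.0]]
force: [-2.6, -0.8, 4.6]
opening: 0.186
```

The lugs rest on the ledge: contact at TCP z 0.1596 m, which is the predicted height. I'll unload slightly and turn clockwise.

Request:
send_rows:
  moves: [0,0,0,0,0,0.13,-1,0,0,-1,0,0,0,-1,0,0,-3,0,0,0,-1,0,0,-4,0,0,0,-1,0,0,-4,0,0,0,-1,0,0,-3,0,0,0,-1,0,0,0,0,0,0,-1]

```text
time_s: 11.7
position: [0.5766, 0.2291, 0.1596]
tcp_rot: [[-0.844, 0.537, 0.0], [0.537, 0.844, -0.0], [-0.0, 0.0, -1.0]]
force: [-0.4, -0.1, -0.7]
opening: 0.178
```

```bash
python3 - <<'E'
from h import *
s=read_state(); T=s['tcp_rot'];print(s['time_s'],s['position'],s['force'],s['moment'],np.degrees(np.arctan2(T[1,0],T[0,0])))
E
```

```text
11.7 [0.57661534 0.22907755 0.15962137] [-0.36632816 -0.1426904  -0.71832922] [ 0.004355   -0.10497491  0.05042142] 147.51304061831453
```

Turning freely, with the spring just felt (+0.05 Nm). Continue.

Request:
send_rows:
  moves: [0,0,-3,0,0,0,-1,0,0,-4,0,0,0,-1,0,0,-4,0,0,0,-1,0,0,-4,0,0,0,-1,0,0,-3,0,0,0,-1,0,0,-2,0,0,0,-1,0,0,0,0,0,0,-1,0,0,0,0,0,0,-1]

```text
time_s: 12.5
position: [0.5768, 0.2293, 0.1596]
tcp_rot: [[-0.61, 0.792, 0.001], [0.792, 0.61, 0.0], [-0.0, 0.001, -1.0]]
force: [0.5, 1.5, -1.1]
opening: 0.181
```

```bash
python3 - <<'E'
from h import *
c=shot('wrist','w8');shot('scene','c8');s=read_state(); T=s['tcp_rot'];print(s['time_s'],s['position'],s['force'],s['moment'],np.degrees(np.arctan2(T[1,0],T[0,0])))
crop('w8',175,100,385,260,3.6,'w8c')
E
```

```text
12.6 [0.57679018 0.22921711 0.15965112] [ 0.9532234   0.44244421 -1.69054709] [ 0.18422364 -0.27590299  0.10019104] 127.57198827309578
```

View pics/w8c.png

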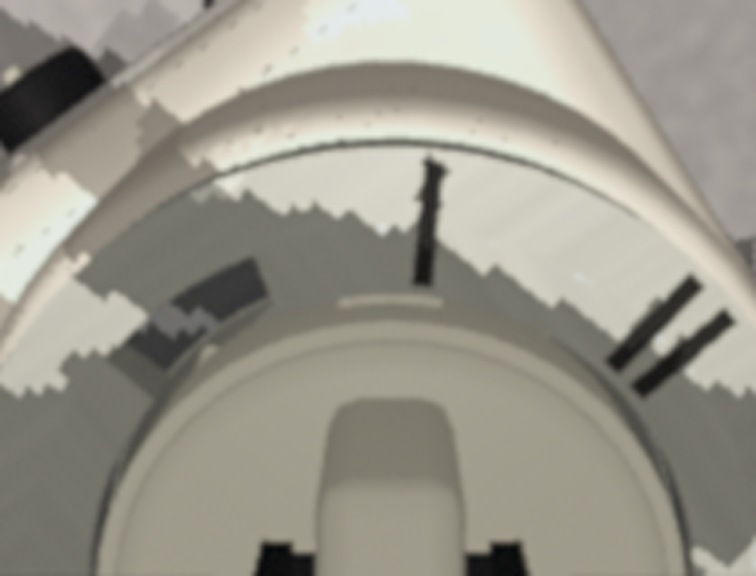

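The bar has not slipped in the fingers. The single line stands about 5° further clockwise, at crop (428,220) against bar centre 391.

Request:
send_rows:
  moves: [0,0,-2,0,0,0,-1,0,0,-2,0,0,0,-1,0,0,-1.2,0,0,0,-1,0,0,0,0,0,0,-1,0,0,0,0,0,0,-1]

```text
time_s: 13.1
position: [0.5768, 0.2293, 0.1596]
tcp_rot: [[-0.535, 0.845, 0.001], [0.845, 0.535, 0.0], [-0.0, 0.001, -1.0]]
force: [2.1, 0.9, -1.7]
opening: 0.179
```

```bash
python3 - <<'E'
from h import *
c=shot('wrist','w9');shot('scene','c9');s=read_state(); T=s['tcp_rot'];print(s['time_s'],s['position'],s['force'],s['moment'],s['opening'],np.degrees(np.arctan2(T[1,0],T[0,0])),s['joint_positions'])
crop('w9',175,100,385,260,3.6,'w9c');crop('c9',275,40,415,160,5,'c9c')
r=relf(c,s,175,100,3.6)
ct=(0.5767,0.2294)
for z in(.15,):
  for uv in [(391,160),(391,285)]: print(r(*uv,z))
E
```

```text
13.2 [0.5767938  0.2292203  0.15968452] [ 2.82909112  2.19250118 -1.5564282 ] [ 0.26711974 -0.53667339  0.11050545] 0.18158802188343476 122.35303259295014 [ 1.13662254e+01  3.40915288e+01  8.61809028e+01  1.09766758e-02
  5.96704669e+01 -2.09923511e+01]
[5.93917509e-02 6.70083898e-05 5.45076971e-01 2.79431809e-01]
[4.32273258e-02 5.80848311e-05 5.53719577e-01 2.65771864e-01]
```

View pics/w9c.png

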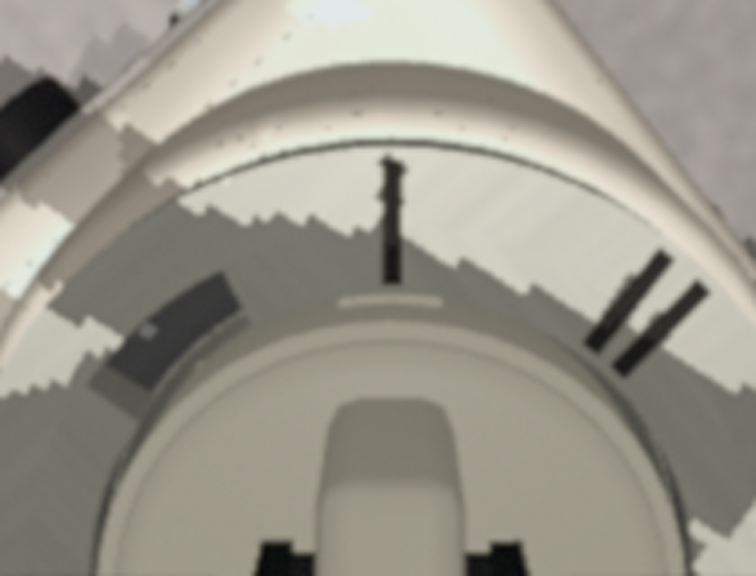

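View pics/c9c.png

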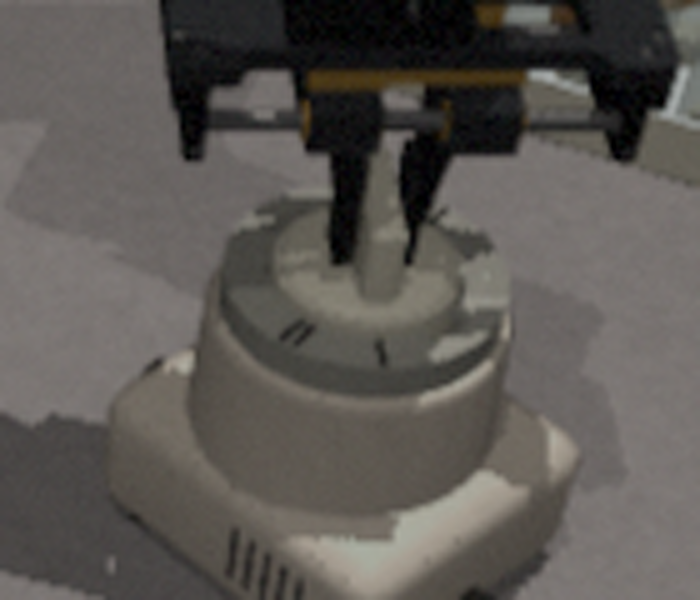

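The single line (crop 392) lies on the bar's centre line (391). I'll hold still a little to see that nothing creeps, then hand in.

Request:
send_rows:
  moves: [0,0,0,0,0,0,-1,0,0,0,0,0,0,-1,0,0,0,0,0,0,-1,0,0,0,0,0,0,-1,0,0,0,0,0,0,-1,0,0,0,0,0,0,-1]

```text
time_s: 13.8
position: [0.5767, 0.2291, 0.1597]
tcp_rot: [[-0.535, 0.845, 0.001], [0.845, 0.535, 0.0], [-0.0, 0.001, -1.0]]
force: [3.2, 1.5, -2.7]
opening: 0.184
```

```bash
python3 - <<'E'
from h import *
shot('wrist','w10');shot('scene','c10');s=read_state(); T=s['tcp_rot'];print(s['time_s'],s['position'],s['force'],s['moment'],s['opening'],np.degrees(np.arctan2(T[1,0],T[0,0])))
crop('w10',175,100,385,260,3.6,'w10c')
print(np.abs(load('w10')['pixels'].astype(int)-load('w9')['pixels']).mean())
E
```

```text
13.9 [0.57655012 0.22913058 0.15966539] [ 2.77518849  1.99886717 -2.97696891] [ 0.32516108 -0.74917423  0.15732976] 0.18048996822761088 122.33548466976306
0.8416553287981859
```

View pics/w10c.png

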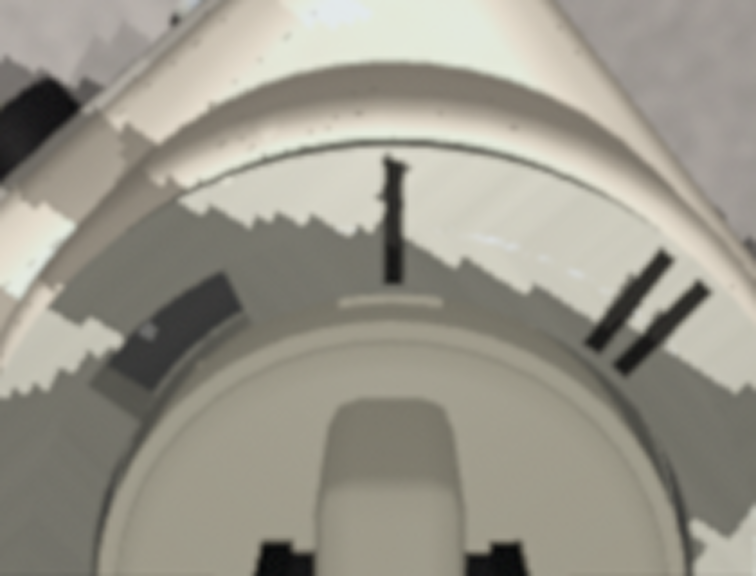

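View pics/c10.png

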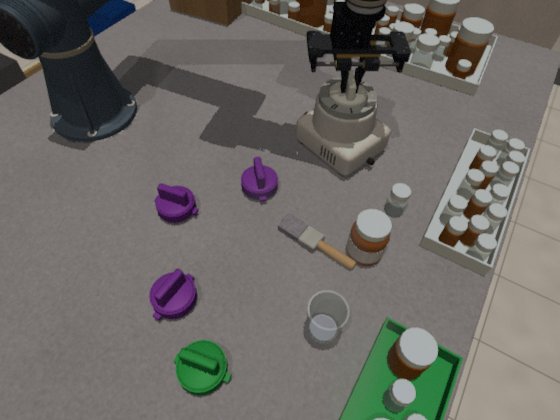

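The hold is steady, and the jars, beaker, brush and other lids are where they were. Handing in.

```bash
python3 -c "
from rig import hand_in
print(hand_in())"
```

```text
the job is handed in; nothing more can be done
None
```

The white lid is in the mill, turned clockwise to the half-way mark, and the arm is still gripping it there against the spring. I handed the job in at about 14 s of the 45 s limit.

- **Entry:** I lowered the lid with its lugs centred in the notches. It came to rest on the ledge at the predicted height (TCP z 0.1596 m).
- **Turn:** It went 40.1° clockwise, and the moment about the vertical read about +0.11 to +0.16 Nm at the mark, close to the expected 0.14 Nm. I did not go on towards the lock.
- **Last checks:** The single line lies on the grip bar's centre line, to about 1 pixel in the enlarged crop. After 0.7 s of holding, the angle had changed by less than 0.02° and the bar had not slipped in the fingers. Contact forces stayed below 5 N in every reading.
- **Bystanders:** The jars, beaker and brush stand where they were.
- **Disagreements:** The scene and side cameras differed by about 5 mm on where the lid and the mill are. I aligned by the wrist camera instead, measuring lid and mouth in the same picture.
- **Still unexplained:** A small sideways force of about 3 N and a moment about y of about −0.75 Nm remained at the end. The moment was still growing, from about −0.54 Nm 0.7 s earlier.

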